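Find the heavy side of a vibration exciter and hold it down

TASK

Press the orange button of the vibration exciter fully down and let it go, which frees the shaft, then turn the drum by its black handle through at least one full turn, feeling where the hidden eccentric weight pulls. The drum stays wherever it is left and nothing shows where its heavy side is; bring the heavy side straight down and finish while still gripping the handle and holding the drum still there, so that the trace can be zeroed. Leave the other things on the desk where they are.

Things in the scene. Friction and masses are not known exactly. Their poses are not given: they have to be found in the camera images.
- shaft_center (a point): Centre of the drum on the level shaft, 135 mm above the desk, of the grey vibration exciter (fixed, base 225 x 150 mm): drum in front, 120 mm across, 45 mm thick, aluminium with a blue face; grey bearing pedestal behind it, 116 mm wide, 185 mm high; dark finned motor behind that. Axes of the fixed machine: x along the shaft from drum to motor, y left, z up.
- drum: Drum with handle; origin at its centre, x along the shaft to the motor, z to the handle. A weight hidden inside lies at an angle to the handle that is new every time; all else is balanced. Freed, it turns stiffly and stays where left. Force along the path at the handle while it moves: 6 N, 3 to 5 N more where the weight rises past level, as much less where it sinks; at rest friction blurs it.
- handle_grip (a point): Grip point on the black handle: a round bar, 16 mm thick with a freely turning sleeve 68 mm long, parallel to the shaft, 45 mm from its axis, standing out from the drum's front face towards the robot. The point lies 80 mm in front of the drum's centre, 57 mm in front of its face, 22 mm from the handle's free end. x along the shaft to the motor, z away from the shaft.
- shaft (a joint): Turn of the drum since the start in rad, positive counterclockwise as seen from the robot, counting on past full turns. At the start, 0, a pawl locks the shaft until the button has been fully down once. It tells nothing of where the heavy side is.
- release (a joint): Travel of the orange push button, 0 released, 0.006 m fully down; a spring returns it, 5 to 7 N press it fully down. Once it has been fully down the pawl stays out and the shaft stays free.
- release_top (a point): Centre of the top of the orange push button (26 mm across, pressed straight down) on top of the pedestal, about 205 mm above the desk, 72 mm behind the drum's centre and 42 mm to the left of the shaft; z up.
- mouse: Loose grey mouse, 119 x 60 x 36 mm, left of the exciter; origin under its middle. Not to be moved.
- bottle_small: Loose small white bottle with a red cap, 48 mm across, 124 mm high, right of the exciter; origin under its middle. Not to be moved.
- vial_1: Loose glass vial with a white cap, 28 mm across, 58 mm high, at the right; origin under its middle. Not to be moved.
- spanner: Loose steel spanner, 160 mm long, lying at the right; origin under its middle. Not to be moved.

How it is judged:
On the way, in this order (a step that is already met when the one before it is completed fails the run):
1. the orange button is fully down (value of joint release above 0.0052 m), for 0.05 s.
2. the drum has been turned through a full turn ((value of joint shaft above 5.9 rad or value of joint shaft below -5.9 rad)), for 0.05 s.
At the end, for the whole second after the job is handed in: The weight inside the drum hangs straight below the shaft within about 18 degrees, the drum is still, the fingers grip its handle with at least 8 N, and the orange button is up again (z of ecc_mass in the frame of shaft_center below -0.0342 m and contact force between the fingers and drum above 8 N and velocity of joint shaft between -0.05 and 0.05 rad/s and value of joint release below 0.0015 m); the arm keeps its last pose, push and grip.
It fails at once if the mouse was moved more than 3 cm (distance of mouse from where it was at the start of the episode above 0.03 m).
It fails at once if the small bottle was moved more than 3 cm (distance of bottle_small from where it was at the start of the episode above 0.03 m).
It fails at once if the vial was moved more than 3 cm (distance of vial_1 from where it was at the start of the episode above 0.03 m).
It fails at once if the spanner was moved more than 3 cm (distance of spanner from where it was at the start of the episode above 0.03 m).
It also fails if it takes over 72 s, if anything falls off the work surface, if the arm or the gripper's body presses on something with over 40 N, if the wrist force passes 120 N, or if a joint passes its speed limit or range.

ROBOT

A 6-joint arm with a two-finger parallel gripper is mounted at the origin on a cart in front of the work surface, level with it; the furniture and walls round the work are solid. World frame = base frame: x ahead of the robot, y to its left, z up, the work surface at z = 0. Lengths are in m, angles in rad, forces in N, time in s.
With the tool pointing down it reaches from about 0.225 to 0.725 m from the base axis. Payload 3.1 kg.
Tool frame: the origin (TCP) lies where the fingers leave the gripper's body, on its centre line; the fingertips stand 73 mm ahead of it and the grasp point (between the pads) lies 54 mm ahead of it; z points along the fingers, y is the line along which they close (so a half turn about z gives the same grasp; the last joint's range is limited). The gripper opens to 85 mm and grips with 20 to 120 N. Pads are 22 mm wide; open, the fingers measure 114 mm over their backs; the gripper's body (76 mm by 85 mm) begins 54 mm behind the grasp point. The pads swing forward as they close: fully open they stand 13 mm farther back than shut.
Start: joints at [-1.242, 0.048, 0.099, 1.622, 0, 1.443], TCP at [0.232, -0.471, 0.304] pointing down, gripper open.
Joint ranges: [-2.91, 2.91], [-0.99, 1.94], [-1.21, 1.42], [-2.12, 2.29], [-1.49, 1.47], [-3.14, 3.14]. Speed limits (rad/s): [2.79, 2.79, 3.14, 3.14, 3.14, 3.14].

INTERFACE

Orientations are given as a unit quaternion [w, x, y, z].
In Python, from rig import ctrl gives the robot as it stands. The module is installed in compiled form; this text tells all that it offers.
- The arm moves only by the tool move_arm, never from a script. Its argument "increments" is a list of rows, each a list of 5 numbers: the closure in counts, from 0 (fully open) to 255 (shut), then the shift along the tool's x, y, z in m, then the turn about the tool's z in rad. A call has 1 to 5 rows; each row shifts and turns the commanded pose from where the row before left it, along the tool's axes as they then stand; what a row does not reach is not made up. A row lasts 1/10 s, in which the tool goes at most 50 mm and 8.59 degrees, less where a joint would pass 70% of its speed; a pose out of reach is approached as far as the arm can. A call is refused whole if a number of a shift passes 0.05 or a number of a turn 0.15, either way. A call with a gripper value outside its range is refused whole. The fingers move at their own pace and stop on an object; "grip_force" is the grip in N (left out, the last holds). Time passes only in rows, so rows that do not move let the fingers close. It gives the time, the measured TCP pose, the force, the opening and the grip force at its end, in the units of the state.
- ctrl.read_state(): the state, without advancing time (a new reading comes with each control period).
- ctrl.snapshot(name): name is "scene" or "top" or "wrist"; returns the picture (480x640x3 uint8, red, green, blue); there is no depth.
- ctrl.camera_params(name): a dict with "fovy" (degrees; the focal length in pixels is half the picture's height over the tangent of half this angle, whatever the lens; pixels are square), "cx", "cy" (the principal point, pixels), "xyz" and "attitude" of the camera in the world. Camera axes: x right, y up, looking along -z (the intrinsics and any distortion apply to the point x, -y, -z); pixel columns grow to the right and rows downward; lengths in m; the calibration is good to about 2 mm. A picture is of the moment at which its call begins: read the wrist's pose just before it. camera_params takes no time and is no camera call; for the wrist camera it gives the pose at the moment of the call.
- ctrl.hand_in(): hands the job in; it is judged then, once.
The state is a dict: "clock": time; "q": joint angles; "joint_vel": joint speeds; "effort": joint torques, N m; "eef_pos": TCP position; "eef_rot": TCP orientation; "ft_force": force on the tool from outside, world axes, zero at the start; "wrist_torque": the same for the moment, N m; "gripper_width": finger opening in m; "grip_force": force on a finger pad.
Only numpy, scipy, OpenCV 4.12 (cv2) and the standard library are available. Lean on these libraries where they do the work, as an engineer would, in place of code of your own. Each camera call takes 0.05 s, during which the arm holds its last target. There are 200 camera calls.

## Working session

There is one attempt and no reset: what is moved stays moved. The work goes in short steps, Python scripts to look and compute and a tool call to move; the robot and the scene stay as the last step left them, time stands still between calls to the robot, and variables do not carry over. Pictures are saved under pics/ and viewed, at most 10 in all, crops included, and the job is handed in when it is done.

Besides the shell and the picture viewer there is one more tool, called after ">>>" as a command line: name --pt "numbers of a row" for each row, then --argument value for the rest. move_arm: Moves the arm, as the interface text tells. Its arguments: {"type":"object","properties":{"increments":{"type":"array","items":{"type":"array","items":{"type":"number"}}},"grip_force":{"type":"number"}},"required":["increments"]}

```bash
mkdir -p pics; python3 - <<'E'
from rig import ctrl
import cv2
for n in("scene","top"):
    p=ctrl.camera_params(n);print(n,p)
    cv2.imwrite(f"pics/{n}0.png",ctrl.snapshot(n)[:,:,::-1])
s=ctrl.read_state();print(s)
print(ctrl.camera_params("wrist"))
E
```

```text
scene {'fovy': 46.586894302581584, 'cx': 321.3644860287502, 'cy': 239.30874824890756, 'xyz': array([-0.00174295,  0.63441442,  1.19955027]), 'attitude': array([-0.29056379, -0.1050364 ,  0.34888372,  0.88477126])}
top {'fovy': 43.04599139000355, 'cx': 313.1359353192459, 'cy': 229.7887876110251, 'xyz': array([ 0.40213541, -0.18461282,  1.3878876 ]), 'attitude': array([ 0.70578518,  0.06362879, -0.04288688, -0.70425803])}
{'clock': 0.1, 'q': array([-1.24179306e+00,  4.86825420e-02,  9.77096449e-02,  1.62202970e+00,
        3.64198541e-05,  1.44300074e+00]), 'joint_vel': array([-0.00020831, -0.00264091,  0.00235535,  0.00161071, -0.00036962,
       -0.00287979]), 'effort': array([ 2.66037045e-03, -3.39852011e+01,  3.20935750e+01,  1.58299401e-02,
       -1.65215783e-04,  7.90110590e-06]), 'eef_pos': array([ 0.23142753, -0.47077093,  0.30280853]), 'eef_rot': array([-1.09938805e-03,  9.74029455e-01,  2.26418648e-01, -9.26748612e-05]), 'ft_force': array([-0.09056467, -0.60922436,  0.03347955]), 'wrist_torque': array([0.01321858, 0.04914331, 0.04875545]), 'grip_force': 0.0, 'gripper_width': 0.08522039503112472}
{'fovy': 64.54386953656619, 'cx': 314.8531061411587, 'cy': 240.48188809124804, 'xyz': array([ 0.30061927, -0.43684698,  0.37241425]), 'attitude': array([ 0.83884344, -0.12887109,  0.08209549, -0.52248852])}
```

View pics/scene0.png

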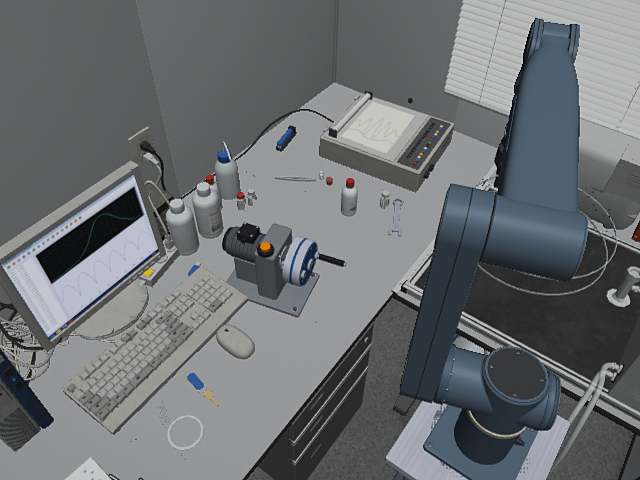

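View pics/top0.png

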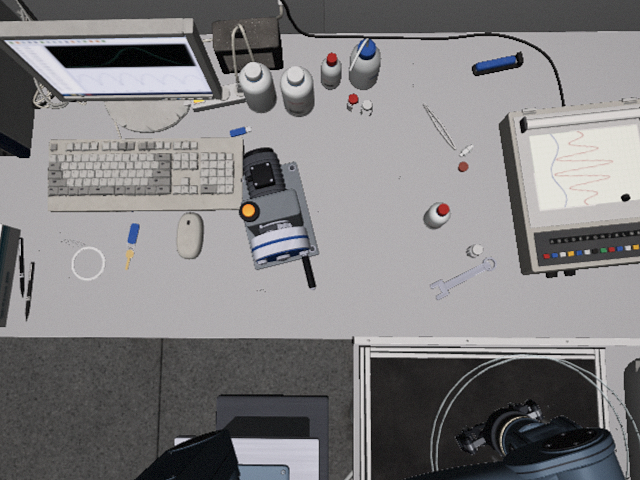

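The scene view shows the orange button at about (265,245) and the handle from (318,259) to (345,263). In the top view the button is at (249,211) and the handle runs from (305,258) to (312,287). Next I triangulate these points.

```bash
cat > h.py <<'E'
import numpy as np,cv2
from scipy.spatial.transform import Rotation as R
from rig import ctrl
def rot(q): return R.from_quat(np.r_[q[1:],q[0]]).as_matrix()
def ray(p,uv):
    f=240/np.tan(np.radians(p['fovy']/2))
    d=np.array([(uv[0]-p['cx'])/f,-(uv[1]-p['cy'])/f,-1.])
    d=rot(p['attitude'])@d; return p['xyz'],d/np.linalg.norm(d)
def tri(rs):
    A=sum(np.eye(3)-np.outer(d,d) for o,d in rs);b=sum((np.eye(3)-np.outer(d,d))@o for o,d in rs)
    x=np.linalg.solve(A,b);return x,[round(float(np.linalg.norm(np.cross(x-o,d))),4) for o,d in rs]
def proj(p,x):
    f=240/np.tan(np.radians(p['fovy']/2));c=rot(p['attitude']).T@(np.array(x)-p['xyz'])
    return p['cx']-f*c[0]/c[2],p['cy']+f*c[1]/c[2]
def orange(im):
    h=cv2.cvtColor(im,cv2.COLOR_RGB2HSV);m=cv2.inRange(h,(10,180,120),(25,255,255))
    n,l,s,c=cv2.connectedComponentsWithStats(m);return [(s[i][:5].tolist(),c[i].round(1).tolist()) for i in range(1,n) if s[i][4]>30]
E
python3 - <<'E'
from h import *
S={n:cv2.imread(f"pics/{n}0.png")[:,:,::-1].copy() for n in("scene","top")}
P={n:ctrl.camera_params(n) for n in S}
for n in S: print(n,orange(S[n]))
print(tri([ray(P['scene'],(265,245)),ray(P['top'],(249,210.5))]))
print('tip',tri([ray(P['scene'],(344.5,263.5)),ray(P['top'],(312.5,287))]))
print('base',tri([ray(P['scene'],(317,258)),ray(P['top'],(305,257))]))
a=cv2.resize(S['scene'][205:325,205:365],None,fx=4,fy=4,interpolation=2)
b=cv2.resize(S['top'][140:300,230:330],None,fx=3,fy=3,interpolation=2)
o=np.zeros((480,940,3),np.uint8);o[:,:640]=a;o[:,640:]=b
cv2.imwrite('pics/c.png',cv2.resize(o,(800,408))[:,:,::-1])
E
```

```text
scene [([260, 242, 11, 9, 68], [264.9, 246.0])]
top [([242, 204, 13, 13, 78], [247.8, 208.8])]
(array([ 0.62070649, -0.0219863 ,  0.20613438]), [0.0004, 0.0004])
tip (array([ 0.47282681, -0.14693845,  0.12454629]), [0.0016, 0.0016])
base (array([ 0.54012661, -0.12856639,  0.11489673]), [0.0028, 0.0028])
```

View pics/c.png

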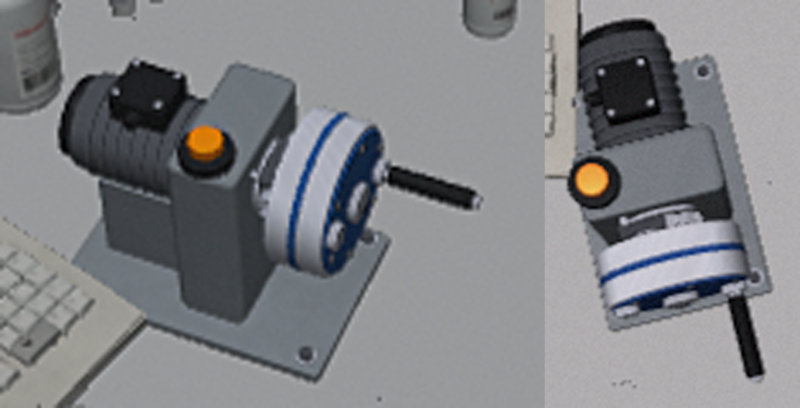

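The close-up shows the handle on the right side and near level, with the machine yawed about 14°. I get the button at (0.621,-0.022,0.206) and the grip at about (0.494,-0.142,0.125). I'll yaw the tool by about 168° so the camera sits on the robot side.

>>> move_arm --pt "255 0 0 0 -0.1464" --pt "255 0 0 0 -0.1464" --pt "255 0 0 0 -0.1464" --pt "255 0 0 0 -0.1464" --pt "255 0 0 0 -0.1464" --grip_force 40

```text
clock: 0.6
eef_pos: [0.2315, -0.4709, 0.3032]
eef_rot: [-0.001, 0.827, 0.562, 0.0]
ft_force: [0.5, 0.3, 0.6]
gripper_width: 0.0122
grip_force: 0.0
```

>>> move_arm --pt "255 0 0 0 -0.1464" --pt "255 0 0 0 -0.1464" --pt "255 0 0 0 -0.1464" --pt "255 0 0 0 -0.1464" --pt "255 0 0 0 -0.1464"

```text
clock: 1.1
eef_pos: [0.2314, -0.4709, 0.3032]
eef_rot: [-0.001, 0.571, 0.821, 0.0]
ft_force: [-0.5, -0.3, -0.1]
gripper_width: -0.0004
grip_force: 0.0
```

>>> move_arm --pt "255 0 0 0 -0.1464" --pt "255 0 0 0 -0.1464" --pt "255 0 0 0 -0.1464" --pt "255 0 0 0 -0.1464" --pt "255 0 0 0 -0.1464"

```text
clock: 1.6
eef_pos: [0.2315, -0.4709, 0.3032]
eef_rot: [-0.0, 0.239, 0.971, 0.001]
ft_force: [-0.4, -1.2, -0.0]
gripper_width: 0.0001
grip_force: 0.0
```

>>> move_arm --pt "255 0 0 0 -0.1464" --pt "255 0 0 0 -0.1464" --pt "255 0 0 0 -0.1464" --pt "255 0 0 0 -0.1464" --pt "255 0 0 0 -0.1464"

```text
clock: 2.1
eef_pos: [0.2315, -0.4709, 0.3032]
eef_rot: [-0.0, -0.124, 0.992, 0.001]
ft_force: [0.3, -0.4, -0.2]
gripper_width: 0.0001
grip_force: 0.0
```

>>> move_arm --pt "255 -0.036 0.034 0 0" --pt "255 -0.036 0.034 0 0" --pt "255 -0.036 0.034 0 0" --pt "255 -0.036 0.034 0 0" --pt "255 -0.036 0.034 0 0"

```text
clock: 2.6
eef_pos: [0.3658, -0.261, 0.3034]
eef_rot: [-0.0, -0.121, 0.993, 0.0]
ft_force: [0.3, -0.6, -0.4]
gripper_width: -0.0002
grip_force: 0.0
```

>>> move_arm --pt "255 -0.036 0.034 0 0" --pt "255 -0.036 0.034 0 0" --pt "255 -0.036 0.034 0 0" --pt "255 0 0 0 0" --pt "255 0 0 0 0"

```text
clock: 3.1
eef_pos: [0.4457, -0.1367, 0.3033]
eef_rot: [-0.001, -0.123, 0.992, 0.0]
ft_force: [-1.1, -0.3, 0.9]
gripper_width: 0.0001
grip_force: 0.0
```

```bash
python3 - <<'E'
from h import *
p=ctrl.camera_params("wrist");im=ctrl.snapshot("wrist");cv2.imwrite("pics/w1.png",im[:,:,::-1])
print(p,ctrl.read_state()['eef_pos'],ctrl.read_state()['ft_force'],orange(im))
for x in [(.6207,-.022,.206),(.4728,-.1469,.1245),(.5609,-.0801,.135)]:print(proj(p,x))
E
```

```text
{'fovy': 64.54386953656619, 'cx': 314.8531061411587, 'cy': 240.48188809124804, 'xyz': array([ 0.37052729, -0.15560201,  0.37301533]), 'attitude': array([ 0.60789986, -0.09311882, -0.12037042,  0.77929302])} [ 0.4453267  -0.13776264  0.30342301] [-0.72966269  0.6063179  -0.26484557] []
(np.float64(422.2751098558824), np.float64(573.4936049712027))
(np.float64(291.020164253273), np.float64(271.5536101247333))
(np.float64(349.9035420246262), np.float64(401.4430657459279))
```

View pics/w1.png

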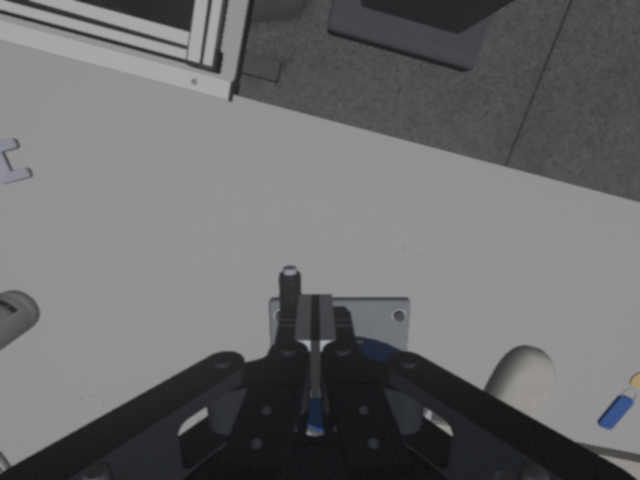

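The handle tip is at (290,270), against a prediction of (291,272). The base plate is aligned with the image, so the yaw is right. I go to the button.

>>> move_arm --pt "255 -0.0397 0.0138 0 0" --pt "255 -0.0397 0.0138 0 0" --pt "255 -0.0397 0.0138 0 0" --pt "255 -0.0397 0.0138 0 0" --pt "255 -0.0397 0.0138 0 0"

```text
clock: 3.65
eef_pos: [0.6225, -0.0249, 0.3037]
eef_rot: [-0.0, -0.119, 0.993, -0.0]
ft_force: [0.5, -0.2, 0.7]
gripper_width: 0.0001
grip_force: 0.0
```

>>> move_arm --pt "255 0 0 0.005 0" --pt "255 0 0 0.005 0" --pt "255 0 0 0.005 0" --pt "255 0 0 0.003 0" --pt "255 0 0 0.002 0"

```text
clock: 4.15
eef_pos: [0.6207, -0.0242, 0.2844]
eef_rot: [0.0, -0.12, 0.993, -0.0]
ft_force: [-0.4, -0.4, 0.5]
gripper_width: 0.0003
grip_force: 0.0
```

>>> move_arm --pt "255 0 0 0.002 0" --pt "255 0 0 0.002 0" --pt "255 0 0 0 0"

```text
clock: 4.45
eef_pos: [0.6214, -0.0231, 0.2799]
eef_rot: [-0.0, -0.121, 0.993, -0.0]
ft_force: [-0.4, 0.2, -0.1]
gripper_width: -0.0002
grip_force: 0.0
```

>>> move_arm --pt "255 0 0 0.002 0" --pt "255 0 0 0.002 0" --pt "255 0 0 0.0015 0" --pt "255 0 0 0 0"

```text
clock: 4.85
eef_pos: [0.6216, -0.023, 0.275]
eef_rot: [0.0, -0.121, 0.993, -0.0]
ft_force: [-1.9, -1.5, 3.6]
gripper_width: 0.0002
grip_force: 2.1
```

>>> move_arm --pt "255 0 0 0.0015 0" --pt "255 0 0 0 0"

```text
clock: 5.05
eef_pos: [0.6216, -0.023, 0.2737]
eef_rot: [0.0, -0.121, 0.993, -0.0]
ft_force: [-2.0, 0.8, 4.5]
gripper_width: -0.0003
grip_force: 2.6
```

Contact was at about 0.279. Pressing on to the stop.

>>> move_arm --pt "255 0 0 0.0015 0" --pt "255 0 0 0.0005 0" --pt "255 0 0 0 0"

```text
clock: 5.35
eef_pos: [0.6215, -0.023, 0.2736]
eef_rot: [0.001, -0.121, 0.993, -0.0]
ft_force: [-4.8, 0.5, 11.2]
gripper_width: -0.0001
grip_force: 5.4
```

>>> move_arm --pt "255 0 0 0.001 0" --pt "255 0 0 0.0005 0" --pt "255 0 0 0 0"

```text
clock: 5.65
eef_pos: [0.6214, -0.023, 0.2735]
eef_rot: [0.002, -0.121, 0.993, -0.001]
ft_force: [-5.5, 0.9, 14.1]
gripper_width: -0.0001
grip_force: 7.2
```

>>> move_arm --pt "255 0 0 0.0005 0" --pt "255 0 0 0 0"

```text
clock: 5.85
eef_pos: [0.6214, -0.023, 0.2735]
eef_rot: [0.002, -0.121, 0.993, -0.001]
ft_force: [-5.7, 0.1, 14.9]
gripper_width: 0.0001
grip_force: 7.8
```

The button bottomed at 15 N. Now I lift off and move over the handle.

>>> move_arm --pt "200 0 0 -0.04 0" --pt "120 0.0306 -0.0167 0 0" --pt "120 0.0306 -0.0167 0 0" --pt "120 0.0306 -0.0167 0 0" --pt "120 0.0306 -0.0167 0 0"

```text
clock: 6.35
eef_pos: [0.5182, -0.118, 0.308]
eef_rot: [-0.0, -0.122, 0.993, 0.0]
ft_force: [-0.1, -0.5, 0.7]
gripper_width: 0.0453
grip_force: 0.0
```

>>> move_arm --pt "120 0.0306 -0.0169 0 0" --pt "120 0 0 0.04 0" --pt "120 0 0 0 0" --pt "120 0 0 0 0"

```text
clock: 6.75
eef_pos: [0.4926, -0.1407, 0.2672]
eef_rot: [-0.002, -0.121, 0.993, 0.001]
ft_force: [0.3, -0.2, 1.1]
gripper_width: 0.0451
grip_force: 0.0
```

```bash
python3 - <<'E'
from h import *
p=ctrl.camera_params("wrist");im=ctrl.snapshot("wrist");cv2.imwrite("pics/w2.png",im[:,:,::-1])
im2=ctrl.snapshot("scene");cv2.imwrite("pics/s2.png",im2[:,:,::-1])
s=ctrl.read_state();print(s['eef_pos'],s['ft_force'],s['gripper_width'],orange(im2))
for x in [(.4728,-.1469,.1245),(.4937,-.1418,.1245)]:print(proj(p,x))
E
```

```text
[ 0.49461885 -0.14111513  0.27074776] [ 0.14178148 -0.5963754   0.49897323] 0.04492644665380427 [([260, 242, 11, 10, 80], [264.8, 246.6])]
(np.float64(311.5853189455294), np.float64(224.00570689788043))
(np.float64(311.5580019282346), np.float64(258.96169854944816))
```

View pics/w2.png

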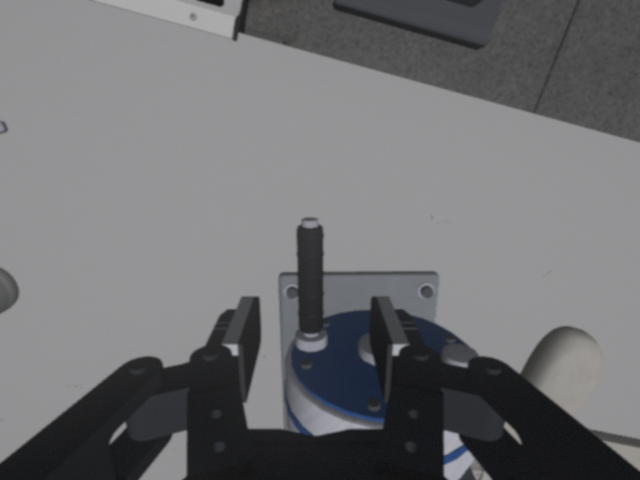

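The handle is centred between the fingers, with its tip at (310,220) against a prediction of (312,224). I descend and grip.

>>> move_arm --pt "120 0 0 0.03 0" --pt "120 0 0 0.03 0" --pt "120 0 0 0.03 0" --pt "120 0 0 0 0" --pt "255 0 0 0 0" --grip_force 40

```text
clock: 7.35
eef_pos: [0.4946, -0.1411, 0.1808]
eef_rot: [0.001, -0.122, 0.993, -0.001]
ft_force: [-0.5, 0.1, -0.1]
gripper_width: 0.0321
grip_force: 0.0
```

>>> move_arm --pt "255 0 0 0 0" --pt "255 0 0 0 0" --pt "255 0 0 0 0"

```text
clock: 7.65
eef_pos: [0.4953, -0.142, 0.1818]
eef_rot: [0.003, -0.121, 0.993, -0.002]
ft_force: [2.0, -1.5, 3.9]
gripper_width: 0.0146
grip_force: 39.1
```

```bash
python3 - <<'E'
import numpy as np
a0=-12
for c in range(18):
    a=np.radians(a0+20*c+5*np.arange(5))
    y=-45*np.cos(a);z=-45*np.sin(a)
    print(a0+20*c,[[255,0,round(u/1000,4),round(v/1000,4),0] for u,v in zip(np.diff(y),np.diff(z))])
E
```

```text
-12 [[255, 0, np.float64(-0.0006), np.float64(-0.0039), 0], [255, 0, np.float64(-0.0003), np.float64(-0.0039), 0], [255, 0, np.float64(0.0), np.float64(-0.0039), 0], [255, 0, np.float64(0.0004), np.float64(-0.0039), 0]]
8 [[255, 0, np.float64(0.0007), np.float64(-0.0039), 0], [255, 0, np.float64(0.001), np.float64(-0.0038), 0], [255, 0, np.float64(0.0014), np.float64(-0.0037), 0], [255, 0, np.float64(0.0017), np.float64(-0.0035), 0]]
28 [[255, 0, np.float64(0.002), np.float64(-0.0034), 0], [255, 0, np.float64(0.0023), np.float64(-0.0032), 0], [255, 0, np.float64(0.0025), np.float64(-0.003), 0], [255, 0, np.float64(0.0028), np.float64(-0.0028), 0]]
48 [[255, 0, np.float64(0.003), np.float64(-0.0025), 0], [255, 0, np.float64(0.0032), np.float64(-0.0022), 0], [255, 0, np.float64(0.0034), np.float64(-0.0019), 0], [255, 0, np.float64(0.0036), np.float64(-0.0016), 0]]
68 [[255, 0, np.float64(0.0037), np.float64(-0.0013), 0], [255, 0, np.float64(0.0038), np.float64(-0.001), 0], [255, 0, np.float64(0.0039), np.float64(-0.0006), 0], [255, 0, np.float64(0.0039), np.float64(-0.0003), 0]]
88 [[2
[... 2139 characters left out ...]
038), np.float64(-0.001), 0]]
288 [[255, 0, np.float64(-0.0037), np.float64(-0.0014), 0], [255, 0, np.float64(-0.0035), np.float64(-0.0017), 0], [255, 0, np.float64(-0.0034), np.float64(-0.002), 0], [255, 0, np.float64(-0.0032), np.float64(-0.0023), 0]]
308 [[255, 0, np.float64(-0.003), np.float64(-0.0025), 0], [255, 0, np.float64(-0.0028), np.float64(-0.0028), 0], [255, 0, np.float64(-0.0025), np.float64(-0.003), 0], [255, 0, np.float64(-0.0022), np.float64(-0.0032), 0]]
328 [[255, 0, np.float64(-0.0019), np.float64(-0.0034), 0], [255, 0, np.float64(-0.0016), np.float64(-0.0036), 0], [255, 0, np.float64(-0.0013), np.float64(-0.0037), 0], [255, 0, np.float64(-0.001), np.float64(-0.0038), 0]]
```

>>> move_arm --pt "255 0 -0.0006 -0.0039 0" --pt "255 0 -0.0003 -0.0039 0" --pt "255 0 0 -0.0039 0" --pt "255 0 0.0004 -0.0039 0" --grip_force 60

```text
clock: 8.05
eef_pos: [0.4949, -0.1426, 0.1932]
eef_rot: [0.001, -0.121, 0.993, -0.001]
ft_force: [8.6, -4.0, -8.9]
gripper_width: 0.0139
grip_force: 58.7
```

>>> move_arm --pt "255 0 0.0007 -0.0039 0" --pt "255 0 0.001 -0.0038 0" --pt "255 0 0.0014 -0.0037 0" --pt "255 0 0.0017 -0.0035 0"

```text
clock: 8.45
eef_pos: [0.4942, -0.1397, 0.2091]
eef_rot: [0.002, -0.12, 0.993, -0.003]
ft_force: [7.3, -8.1, -6.7]
gripper_width: 0.0138
grip_force: 59.1
```

>>> move_arm --pt "255 0 0.002 -0.0034 0" --pt "255 0 0.0023 -0.0032 0" --pt "255 0 0.0025 -0.003 0" --pt "255 0 0.0028 -0.0028 0"

```text
clock: 8.85
eef_pos: [0.4922, -0.1315, 0.2228]
eef_rot: [0.002, -0.12, 0.993, -0.005]
ft_force: [7.2, -11.2, -4.2]
gripper_width: 0.0138
grip_force: 59.5
```

>>> move_arm --pt "255 0 0.003 -0.0025 0" --pt "255 0 0.0032 -0.0022 0" --pt "255 0 0.0034 -0.0019 0" --pt "255 0 0.0036 -0.0016 0"

```text
clock: 9.25
eef_pos: [0.489, -0.1192, 0.2324]
eef_rot: [0.003, -0.119, 0.993, -0.006]
ft_force: [4.3, -11.2, 1.6]
gripper_width: 0.0138
grip_force: 60.1
```

>>> move_arm --pt "255 0 0.0037 -0.0013 0" --pt "255 0 0.0038 -0.001 0" --pt "255 0 0.0039 -0.0006 0" --pt "255 0 0.0039 -0.0003 0"

```text
clock: 9.65
eef_pos: [0.4852, -0.1041, 0.2371]
eef_rot: [0.003, -0.12, 0.993, -0.006]
ft_force: [2.4, -9.9, 5.7]
gripper_width: 0.014
grip_force: 60.6
```

>>> move_arm --pt "255 0 0.0039 0 0" --pt "255 0 0.0039 0.0004 0" --pt "255 0 0.0039 0.0007 0" --pt "255 0 0.0038 0.001 0"

```text
clock: 10.05
eef_pos: [0.481, -0.0875, 0.2355]
eef_rot: [0.003, -0.12, 0.993, -0.004]
ft_force: [0.1, -4.6, 9.8]
gripper_width: 0.0137
grip_force: 60.7
```

>>> move_arm --pt "255 0 0.0037 0.0014 0" --pt "255 0 0.0035 0.0017 0" --pt "255 0 0.0034 0.002 0" --pt "255 0 0.0032 0.0023 0"

```text
clock: 10.45
eef_pos: [0.4773, -0.0723, 0.2272]
eef_rot: [0.003, -0.121, 0.993, -0.002]
ft_force: [1.4, -0.7, 7.5]
gripper_width: 0.0136
grip_force: 60.5
```

>>> move_arm --pt "255 0 0.003 0.0025 0" --pt "255 0 0.0028 0.0028 0" --pt "255 0 0.0025 0.003 0" --pt "255 0 0.0022 0.0032 0"

```text
clock: 10.85
eef_pos: [0.4748, -0.0617, 0.2146]
eef_rot: [0.002, -0.121, 0.993, -0.001]
ft_force: [2.9, -0.7, 4.9]
gripper_width: 0.0142
grip_force: 60.2
```

>>> move_arm --pt "255 0 0.0019 0.0034 0" --pt "255 0 0.0016 0.0036 0" --pt "255 0 0.0013 0.0037 0" --pt "255 0 0.001 0.0038 0"

```text
clock: 11.25
eef_pos: [0.4737, -0.0564, 0.1982]
eef_rot: [0.002, -0.121, 0.993, -0.001]
ft_force: [6.8, -2.9, 2.2]
gripper_width: 0.0141
grip_force: 60.0
```

>>> move_arm --pt "255 0 0.0006 0.0039 0" --pt "255 0 0.0003 0.0039 0" --pt "255 0 0 0.0039 0" --pt "255 0 -0.0004 0.0039 0"

```text
clock: 11.65
eef_pos: [0.4739, -0.0568, 0.1831]
eef_rot: [0.002, -0.121, 0.993, -0.002]
ft_force: [5.9, -5.6, 5.1]
gripper_width: 0.0144
grip_force: 60.1
```

>>> move_arm --pt "255 0 -0.0007 0.0039 0" --pt "255 0 -0.001 0.0038 0" --pt "255 0 -0.0014 0.0037 0" --pt "255 0 -0.0017 0.0035 0"

```text
clock: 12.05
eef_pos: [0.4754, -0.0619, 0.169]
eef_rot: [0.003, -0.121, 0.993, -0.003]
ft_force: [5.6, -5.7, 6.9]
gripper_width: 0.0137
grip_force: 60.4
```

>>> move_arm --pt "255 0 -0.002 0.0034 0" --pt "255 0 -0.0023 0.0032 0" --pt "255 0 -0.0025 0.003 0" --pt "255 0 -0.0028 0.0028 0"

```text
clock: 12.45
eef_pos: [0.478, -0.0712, 0.1575]
eef_rot: [0.003, -0.121, 0.993, -0.003]
ft_force: [3.5, -4.9, 9.3]
gripper_width: 0.014
grip_force: 60.7
```

>>> move_arm --pt "255 0 -0.003 0.0025 0" --pt "255 0 -0.0032 0.0022 0" --pt "255 0 -0.0034 0.0019 0" --pt "255 0 -0.0036 0.0016 0"

```text
clock: 12.85
eef_pos: [0.4811, -0.0831, 0.1499]
eef_rot: [0.003, -0.121, 0.993, -0.002]
ft_force: [3.4, -1.4, 13.2]
gripper_width: 0.0142
grip_force: 61.0
```

>>> move_arm --pt "255 0 -0.0037 0.0013 0" --pt "255 0 -0.0038 0.001 0" --pt "255 0 -0.0039 0.0006 0" --pt "255 0 -0.0039 0.0003 0"

```text
clock: 13.25
eef_pos: [0.4845, -0.0964, 0.1467]
eef_rot: [0.003, -0.122, 0.993, 0.0]
ft_force: [2.0, 3.6, 14.0]
gripper_width: 0.014
grip_force: 61.2
```

>>> move_arm --pt "255 0 -0.0039 0 0" --pt "255 0 -0.0039 -0.0004 0" --pt "255 0 -0.0039 -0.0007 0" --pt "255 0 -0.0038 -0.001 0"

```text
clock: 13.65
eef_pos: [0.4876, -0.1095, 0.1479]
eef_rot: [0.003, -0.123, 0.992, 0.003]
ft_force: [2.1, 8.1, 10.9]
gripper_width: 0.0141
grip_force: 61.1
```

>>> move_arm --pt "255 0 -0.0037 -0.0014 0" --pt "255 0 -0.0035 -0.0017 0" --pt "255 0 -0.0034 -0.002 0" --pt "255 0 -0.0032 -0.0023 0"

```text
clock: 14.05
eef_pos: [0.4901, -0.1213, 0.1531]
eef_rot: [0.002, -0.123, 0.992, 0.005]
ft_force: [5.5, 10.1, 4.0]
gripper_width: 0.0139
grip_force: 60.5
```

>>> move_arm --pt "255 0 -0.003 -0.0025 0" --pt "255 0 -0.0028 -0.0028 0" --pt "255 0 -0.0025 -0.003 0" --pt "255 0 -0.0022 -0.0032 0"

```text
clock: 14.45
eef_pos: [0.4922, -0.1315, 0.1623]
eef_rot: [0.001, -0.123, 0.992, 0.005]
ft_force: [7.3, 8.0, -4.5]
gripper_width: 0.0137
grip_force: 59.3
```

>>> move_arm --pt "255 0 -0.0019 -0.0034 0" --pt "255 0 -0.0016 -0.0036 0" --pt "255 0 -0.0013 -0.0037 0" --pt "255 0 -0.001 -0.0038 0"

```text
clock: 14.85
eef_pos: [0.4939, -0.1391, 0.1754]
eef_rot: [0.0, -0.122, 0.993, 0.003]
ft_force: [11.3, 1.4, -10.2]
gripper_width: 0.0142
grip_force: 58.7
```

```bash
cat > fit.py <<'E'
import numpy as np
from scipy.optimize import least_squares
D=np.array([l.split(',') for l in '''.4949,-.1426,.1932,8.6,-4,-8.9
.4942,-.1397,.2091,7.3,-8.1,-6.7
.4922,-.1315,.2228,7.2,-11.2,-4.2
.489,-.1192,.2324,4.3,-11.2,1.6
.4852,-.1041,.2371,2.4,-9.9,5.7
.481,-.0875,.2355,.1,-4.6,9.8
.4773,-.0723,.2272,1.4,-.7,7.5
.4748,-.0617,.2146,2.9,-.7,4.9
.4737,-.0564,.1982,6.8,-2.9,2.2
.4739,-.0568,.1831,5.9,-5.6,5.1
.4754,-.0619,.169,5.6,-5.7,6.9
.478,-.0712,.1575,3.5,-4.9,9.3
.4811,-.0831,.1499,3.4,-1.4,13.2
.4845,-.0964,.1467,2,3.6,14
.4876,-.1095,.1479,2.1,8.1,10.9
.4901,-.1213,.1531,5.5,10.1,4
.4922,-.1315,.1623,7.3,8,-4.5
.4939,-.1391,.1754,11.3,1.4,-10.2'''.split('\n')],float)
Y=np.array([-.2425,.9701])
y=D[:,:2]@Y;z=D[:,2];fy=D[:,3:5]@Y;fz=D[:,5]
r=least_squares(lambda p:np.hypot(y-p[0],z-p[1])-p[2],[-.2,.19,.045]);c=r.x
a=np.unwrap(np.arctan2(z-c[1],-(y-c[0])))
t=-(fy*np.sin(a)+fz*np.cos(a)); rad=-fy*np.cos(a)+fz*np.sin(a)
A=np.c_[np.ones_like(a),np.cos(a),np.sin(a)]
k,*_=np.linalg.lstsq(A,t,rcond=None)
ph=np.degrees(np.arctan2(k[2],k[1]))
if __name__=="__main__":
    print(c,np.abs(r.fun).max(),'machine y now',y[-1])
    print(np.c_[np.degrees(a),t,A@k,rad].round(1))
    print(k,np.hypot(*k[1:]),'peak at handle angle',ph,'-> handle angle for heavy down',ph-90)
E
python3 fit.py
```

```text
[-0.21375594  0.19206299  0.04495687] 0.0007411978089304286 machine y now -0.25471166
[[  1.5   9.    9.7   5.7]
 [ 22.3   9.8  10.3   6.4]
 [ 42.8  11.7  10.4   6.4]
 [ 63.1   9.9  10.    6.8]
 [ 83.8   9.5   9.1   6.8]
 [105.7   7.    7.7   8.2]
 [128.4   5.5   6.1   5.2]
 [149.8   4.9   4.6   1.3]
 [172.1   2.8   3.3  -4.1]
 [191.6   3.6   2.5  -7.7]
 [211.    2.4   2.1  -9.5]
 [230.2   1.6   2.2 -10.7]
 [248.7   2.8   2.8 -13.1]
 [266.5   3.8   3.6 -13.8]
 [283.6   4.6   4.7 -12.3]
 [300.3   5.3   5.8  -7.7]
 [318.1   7.4   7.1  -1.5]
 [337.9   8.9   8.5   5.1]]
[6.27060138 3.35874381 2.45590447] 4.160844477874461 peak at handle angle 36.174171311858075 -> handle angle for heavy down -53.825828688141925
```

The fit gives friction of 6.3 N plus a 4.2 N sinusoid peaking at handle angle about 34°, so the heavy side is down at a handle angle of about 305°. I nudge a bit past the full turn, then reverse to it.

>>> move_arm --pt "255 0 -0.0006 -0.0039 0" --pt "255 0 -0.0003 -0.0039 0" --pt "255 0 0 0 0"

```text
clock: 15.15
eef_pos: [0.4946, -0.1417, 0.1841]
eef_rot: [0.001, -0.121, 0.993, 0.001]
ft_force: [10.2, -1.8, -7.2]
gripper_width: 0.0138
grip_force: 59.1
```

>>> move_arm --pt "255 0 0.0003 0.0039 0" --pt "255 0 0.0006 0.0039 0" --pt "255 0 0.001 0.0038 0" --pt "255 0 0.0013 0.0037 0"

```text
clock: 15.55
eef_pos: [0.4943, -0.1385, 0.172]
eef_rot: [0.002, -0.121, 0.993, 0.0]
ft_force: [6.2, 0.5, 4.6]
gripper_width: 0.014
grip_force: 60.3
```

>>> move_arm --pt "255 0 0.0016 0.0036 0" --pt "255 0 0.0019 0.0034 0" --pt "255 0 0.0022 0.0032 0" --pt "255 0 0.0025 0.003 0"

```text
clock: 15.95
eef_pos: [0.4925, -0.1302, 0.1598]
eef_rot: [0.003, -0.122, 0.993, 0.001]
ft_force: [4.2, 1.9, 8.3]
gripper_width: 0.014
grip_force: 60.7
```

>>> move_arm --pt "255 0 0.0028 0.0028 0" --pt "255 0 0.003 0.0025 0"

```text
clock: 16.15
eef_pos: [0.4913, -0.1249, 0.1551]
eef_rot: [0.003, -0.122, 0.993, -0.0]
ft_force: [4.0, 0.4, 10.5]
gripper_width: 0.0139
grip_force: 60.9
```

```bash
cat > now.py <<'E'
from fit import *
from rig import ctrl
s=ctrl.read_state();P=s['eef_pos'];F=s['ft_force'];yy=P[:2]@Y;g=np.arctan2(P[2]-c[1],-(yy-c[0]))
f=F[:2]@Y;print(s['clock'],'angle',np.degrees(g)%360,'t',-(f*np.sin(g)+F[2]*np.cos(g)),'F',F,'grip',s['grip_force'],np.hypot(yy-c[0],P[2]-c[1]))
E
python3 now.py
```

```text
16.15 angle 305.6983409994886 t -6.624297096078734 F [ 4.03832255  0.35923741 10.47444937] grip 60.919189453125 0.04545981637321054
```

>>> move_arm --pt "255 0 -0.0012 -0.001 0" --pt "255 0 0 0 0" --pt "255 0 0 0 0" --pt "255 0 0 0 0" --pt "255 0 0 0 0"

```text
clock: 16.65
eef_pos: [0.4912, -0.1249, 0.1553]
eef_rot: [0.003, -0.122, 0.993, 0.002]
ft_force: [4.7, 4.1, 7.2]
gripper_width: 0.0138
grip_force: 60.6
```

```bash
python3 now.py
```

```text
16.65 angle 305.8135557866726 t -1.9297672870889833 F [4.73527459 4.05835887 7.1626184 ] grip 60.628602504730225 0.04530262293529898
```

>>> move_arm --pt "255 0 0 0 0" --pt "255 0 0 0 0" --pt "255 0 0 0 0" --pt "255 0 0 0 0" --pt "255 0 0 0 0"

```text
clock: 17.15
eef_pos: [0.4912, -0.1248, 0.1553]
eef_rot: [0.003, -0.122, 0.993, 0.002]
ft_force: [3.8, 3.4, 7.1]
gripper_width: 0.0135
grip_force: 60.6
```

```bash
python3 now.py
```

```text
17.15 angle 305.7517440746761 t -2.195664312588491 F [3.82029587 3.43831543 7.10415324] grip 60.62763690948486 0.04530370694534539
```

The drum is steady at 305.8°, and the weight term measured near zero there in both directions.

```bash
python3 -c "
from rig import ctrl
print(ctrl.hand_in())"
```

```text
the job is handed in; nothing more can be done
None
```

I pressed the button fully and let it go, turned the drum just over a full turn, and handed in the job at 17 s with the handle gripped (about 60 N) and the drum still. The force fit puts the heavy side straight down, within roughly 5°; no verdict came back from the hand-in.

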